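# Wedge the tilt plate off its stop screws

## Task

The lens on the tilt plate has fallen over: stand it upright on the plate again, so that it cannot roll off and the plate carries its load. Then push the levelling wedge, thin end first and flat on the base, under the middle of the plate's open edge until the plate just lifts off its two stop screws (a gap of about 2 to 5 mm), and finish still holding the wedge there, so that a colleague can turn the free screws. Only the wedge may lift the plate; leave the other things on the table where they are.

Things in the scene. Friction and masses are not known exactly. Their poses are not given: they have to be found in the camera images.
- tilt_base: Base of the tilt plate: dark steel, 220 x 94 x 8 mm, bolted to the table. Origin: centre of its underside (z = 0); x points along it from the open end to the hinge, z up. Its top face is bare from x = -110 to -60 mm: the apron on which the wedge slides in. Hinge axis along y at x = +96 mm, 18.5 mm up.
- plate_top (a point): Centre of the top face of the hinged aluminium plate (148 x 90 x 10 mm, base x = -60 to +88 mm): base x = +14 mm, 27.5 mm above the table at rest, when the plate is level. Two stop screws near its open edge (base x = -44, y = +-36 mm; knurled heads 15 mm across, up to 43 mm above the table) rest on the base.
- tilt_plate (a joint): Angle of the aluminium plate about its hinge, rad: 0 = lying on its stop screws; grows as the open edge rises. The lift at the open edge is 152 mm x the angle (0.02 = 3 mm). Only weight holds it down (plate about 0.6 kg).
- plate_nose (a point): Middle of the lowest line of the steel lifting bar (6 mm round, 56 mm long, along base y) under the plate's open edge: base x = -56, y = 0 mm, 16 mm above the table and 8 mm above the base's top face while the plate is down. The wedge goes in under here, along base +x.
- wedge: Steel levelling wedge, 0.3 kg, flat on the table: 112 long (x), 24 wide (y). Origin: centre of its underside; x points to the thin tip (x = +56), z up. 3 mm high at the tip, rising 1 mm in 6 to 17 mm at x = -28; then the heel block to grip, x = -28 to -56, 24 wide, 38 mm high. It touches the lifting bar when the tip is about 30 mm past it and lifts it 1 mm per further 6 mm.
- wedge_tip (a point): Middle of the wedge's thin edge, on its underside.
- lens: Lens on a pedestal, 106 mm tall, about 0.13 kg, first lying on the plate, top to the open end. Origin: centre of the foot's underside; z runs up the post (lying: 6 degrees below level). Foot 32 mm across, 9 high; collar 25 across to 29 mm; post 12.6 across from 29 to 70 mm (grip here); ring 36 across, 12 thick (along x) centred at 88 mm. It may stand anywhere on the plate.
- spanner: Bystander: small steel open-ended spanner, 123 x 25 x 6 mm, lying on the table, right. Origin: centre of its underside.
- objective: Bystander: spare microscope objective, 28 across, 52 mm tall, on the black breadboard. Origin: centre of its underside.
- fork_clamp: Bystander: black slotted clamp 26 x 52 x 8 mm on the table, far right. Origin: centre of its underside.
- post_holder: Bystander: black post holder with thumb screw, 32 x 42 x 44 mm, on the black breadboard. Origin: centre of its underside.
- ball_driver: Bystander: yellow-handled driver 182 mm long, lying on the table, right. Origin: centre of its underside.
- screw_a: Bystander: small cap screw 10 across, 21 mm tall, standing on its head on the black breadboard. Origin: centre of its underside.

How it is judged (in metres and radians):
On the way, in this order (a step that is already met when the one before it is completed fails the run):
1. the lens stands upright on the plate, let go, while the plate still lies on its stop screws (angle between lens's own z axis and vertical below 0.1 rad and z of lens in the frame of tilt_base between 0.024 and 0.036 m and x of lens in the frame of tilt_base between -0.06 and 0.09 m and y of lens in the frame of tilt_base between -0.045 and 0.045 m and contact force between lens and tilt_plate above 0.2 N and contact force between each of the arm, the fingers and lens below 0.1 N and linear speed of lens below 0.03 m/s and value of joint tilt_plate below 0.006 rad), for 0.3 s.
2. the wedge, held by the fingers, starts to lift the plate (value of joint tilt_plate above 0.008 rad and contact force between wedge and tilt_plate above 0.5 N and contact force between the fingers and wedge above 1 N and contact force between each of the fingers, the arm and tilt_plate below 0.3 N), for 0.1 s.
At the end, for the whole second after the job is handed in: Carried by the wedge alone, the plate's open edge stands 1.5 to 5.5 mm (0.010 to 0.036 rad) above its rest; the wedge lies flat on the base (0.08 rad), tip within 30 mm of the middle, held by the fingers; the lens stands upright (0.1 rad) on the plate, at rest and untouched (value of joint tilt_plate between 0.01 and 0.036 rad and contact force between wedge and tilt_plate above 0.7 N and contact force between the fingers and wedge above 1 N and z of wedge in the frame of tilt_base below 0.013 m and angle between wedge's own z axis and vertical below 0.08 rad and y of wedge_tip in the frame of tilt_base between -0.03 and 0.03 m and contact force between each of the fingers, the arm and tilt_plate below 0.3 N and angle between lens's own z axis and vertical below 0.1 rad and z of lens in the frame of tilt_base between 0.024 and 0.036 m and x of lens in the frame of tilt_base between -0.06 and 0.09 m and y of lens in the frame of tilt_base between -0.045 and 0.045 m and contact force between lens and tilt_plate above 0.2 N and contact force between each of the arm, the fingers and lens below 0.1 N and linear speed of lens below 0.03 m/s); the arm keeps its last pose, push and grip.
It fails at once if the robot itself lifts the plate (value of joint tilt_plate above 0.01 rad and contact force between any of the fingers, the arm and tilt_plate above 1.5 N).
It fails at once if a bystander is moved more than 20 mm (distance of any of spanner, objective, fork_clamp, post_holder, ball_driver, screw_a from where it was at the start of the episode above 0.02 m).
It also fails if it takes over 56 s, if anything falls off the work surface, if the arm or the gripper's body presses on something with over 40 N, if the wrist force passes 120 N, or if a joint passes its speed limit or range.

## Robot

A 6-joint arm with a two-finger parallel gripper is mounted at the origin on a cart in front of the work surface, level with it; the furniture and walls round the work are solid. World frame = base frame: x ahead of the robot, y to its left, z up, the work surface at z = 0. Lengths are in mm, angles in rad, forces in N, time in s.
With the tool pointing down it reaches from about 300 to 775 mm from the base axis. Payload 14.6 kg.
Tool frame: the origin (TCP) lies between the finger pads; the fingertips stand 14 mm ahead of it and the grasp point (between the pads) lies 5 mm behind it (arm.finger_overhang is the distance from the TCP to the fingertips, in mm); z points along the fingers, y is the line along which they close (so a half turn about z gives the same grasp; the last joint's range is limited). The gripper opens to 94 mm and grips with 3 to 60 N. Pads are 16 mm wide; open, the fingers measure 119 mm over their backs; the gripper's body (75 mm by 177 mm) begins 78 mm behind the grasp point.
Start: joints at [-1.22, 0.3, 1.521, -0, 1.321, -0.067], TCP at [223.155, -502.684, 219.446] pointing down, gripper open.
Joint ranges: [-3.03, 3.03], [-0.79, 2.21], [0.23, 2.52], [-1.04, 4.18], [0, 3.07], [-2.55, 2.55]. Speed limits (rad/s): [2.22, 2.22, 2.57, 3.14, 3.14, 3.14].

## Interface

Orientations are given as [roll, pitch, yaw] about the fixed x, y, z axes, in that order (R = Rz(yaw) Ry(pitch) Rx(roll)).
In Python, from workcell import arm, viewer, sign_off gives the robot as it stands.
- The arm moves only by the shell command python3 -m jog 'ROWS' [FORCE]. ROWS is JSON, a list of rows, each a list of 3 entries, a list of its own where there are three numbers: the turn, a rotation vector about the tool's x, y, z scaled (see below), then the shift along the tool's x, y, z scaled (see below), then the opening, from 0 (shut) to 1 (fully open). In form: [[[wx, wy, wz], [x, y, z], fingers], ...]. A call has 1 to 10 rows; each row is the pose to reach, as a shift and turn from the pose commanded when the call began, along the tool's axes at that moment, turning the shorter way round; what a row does not reach only later rows make up. The controller multiplies each number of a shift by 0.1 m and each number of a turn by 180 degrees. A row lasts 1/12 s, in which the tool goes at most 41.7 mm and 7.16 degrees, less where a joint would pass 70% of its speed; a pose out of reach is approached as far as the arm can. A call with a number of a shift or a turn outside -1 to 1 is refused whole. A call with a gripper value outside its range is refused whole. The fingers move at their own pace and stop on an object; FORCE is the grip in N (left out, the last holds). Time passes only in rows, so rows that repeat a pose let the fingers close. It gives the time, the measured TCP pose, the force, the opening and the grip force at its end, in the units of the state.
- arm.observe(): the state, without advancing time (a new reading comes with each control period).
- viewer.get_image(name): name is "scene" or "top" or "wrist"; returns a dict with "img" (400x640x3 uint8, blue, green, red), "K" (3x3 intrinsics, pixels), "position" and "orientation" of the camera in the world; the wrist camera has in their place "mount" (4x4, takes a point from camera to tool coordinates, whose origin is the TCP and whose axes are the flange's). Camera axes: x right, y down, z forward; pixel columns grow to the right and rows downward; lengths in mm; the calibration is good to about 2 mm. A picture is of the moment at which its call begins: read the wrist's pose just before it. There is no depth.
- sign_off(): hands the job in; it is judged then, once.
The state is a dict: "time": time; "qpos": joint angles; "dq": joint speeds; "effort": joint torques, N m; "ee_pos": TCP position; "orientation": TCP orientation; "force": force on the tool from outside, world axes, zero at the start; "ft_torque": the same for the moment, N m; "grip_width": opening from 0.0 (shut) to 1.0 (fully open); "gripper_force": force on a finger pad.
Only numpy, scipy, OpenCV 4.12 (cv2) and the standard library are available. Lean on these libraries where they do the work, as an engineer would, in place of code of your own. Each camera call takes 0.05 s, during which the arm holds its last target. There are 200 camera calls.

## Working session

There is one attempt and no reset: what is moved stays moved. The work goes in short steps, Python scripts to look and compute and a shell command to move; the robot and the scene stay as the last step left them, time stands still between calls to the robot, and variables do not carry over. Pictures are saved under pics/ and viewed, at most 10 in all, crops included, and the job is handed in when it is done.

```bash
ls; mkdir -p pics
python3 - <<'E'
from workcell import arm, viewer
import cv2,json
s=arm.observe();print(s)
for n in("scene","top"):
    d=viewer.get_image(n);cv2.imwrite(f"pics/{n}0.png",d["img"]);print(n,d["K"],d["position"],d["orientation"])
d=viewer.get_image("wrist");print(d["K"],d["mount"])
E
```

```text
pics
{'time': 0.0, 'qpos': array([-1.21960213e+00,  3.00444293e-01,  1.52158004e+00,  5.23396612e-05,
        1.32068850e+00, -6.66346688e-02]), 'dq': array([ 0.00025701, -0.00196863,  0.00120965, -0.00028201, -0.00125133,
       -0.00136803]), 'effort': array([-5.08915873e-04, -5.31813526e+01, -3.52738559e+01,  7.08053727e-02,
        2.44317355e-02, -1.04346250e-04]), 'ee_pos': array([ 223.08551963, -502.45991139,  218.90146445]), 'orientation': array([-3.14047833e+00, -1.25171845e-04,  4.17815811e-01]), 'force': array([-0.45642788, -0.42401723, -0.42388473]), 'ft_torque': array([-0.00505279, -0.03795313, -0.02807722]), 'gripper_force': 0.0, 'grip_width': 0.9987217905103265}
scene [[492.45521406   0.         325.38484385]
 [  0.         492.45521406 198.48567012]
 [  0.           0.           1.        ]] [-423.61278579  456.37511669 1325.7068112 ] [-2.44968465  0.01816492 -2.08404107]
top [[495.57076612   0.         323.54403131]
 [  0.         495.57076612 199.68229827]
 [  0.           0.           1.        ]] [ 336.15166254  -23.65191602 1387.5851069 ] [-3.00803038e+00 -1.93094362e-03 -1.59335861e+00]
[[349.79024311   0.         319.75535424]
 [  0.         349.79024311 199.69257876]
 [  0.           0.           1.        ]] [[-2.94919858e-04 -9.60919099e-01 -2.76829187e-01  8.10777791e+01]
 [ 9.99999955e-01 -2.70684956e-04 -1.25758059e-04  1.36054210e+00]
 [ 4.59098242e-05 -2.76829212e-01  9.60919136e-01 -1.64859955e+02]
 [ 0.00000000e+00  0.00000000e+00  0.00000000e+00  1.00000000e+00]]
```

View pics/top0.png

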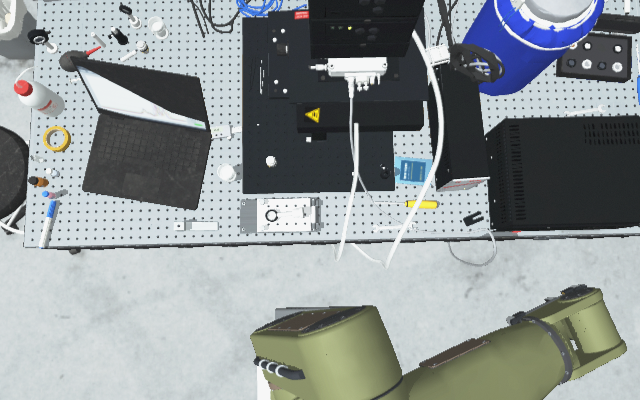

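View pics/scene0.png

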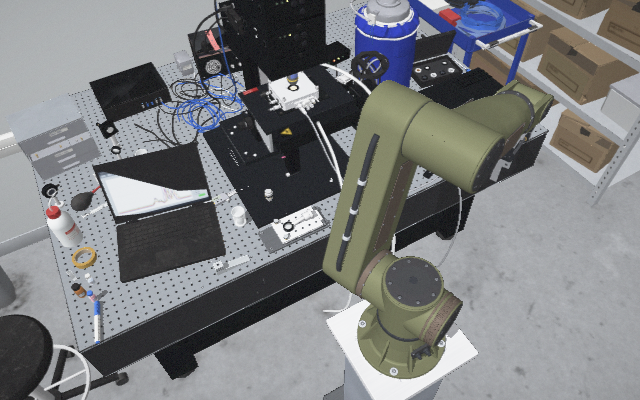

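The top view shows the tilt base at about (283,215), open end to the left, with the lens ring at (272,215). The wedge is at (195,225), heel probably at the left. The scene view shows the same arrangement. Next I'll cast rays for rough positions and bring the wrist camera over the area.

```bash
cat > h.py <<'E'
import numpy as np, cv2
from scipy.spatial.transform import Rotation as R
from workcell import arm, viewer
def cam(name):
    """image, K, camera rotation and position in the world"""
    s=arm.observe(); d=viewer.get_image(name)
    if name=="wrist":
        M=np.array(d["mount"]); T=R.from_euler("xyz",s["orientation"]).as_matrix()
        return d["img"],d["K"],T@M[:3,:3],T@M[:3,3]+s["ee_pos"]
    return d["img"],d["K"],R.from_euler("xyz",d["orientation"]).as_matrix(),np.array(d["position"])
def ray(K,C,uv):
    r=C@np.linalg.solve(K,[uv[0],uv[1],1.]); return r/np.linalg.norm(r)
def onplane(c,uv,z):
    r=ray(c[1],c[2],uv); return c[3]+r*(z-c[3][2])/r[2]
def proj(c,P):
    q=c[1]@(c[2].T@(np.array(P,float)-c[3])); return q[:2]/q[2]
def cross(ca,a,cb,b):
    """midpoint of the shortest line between two rays, and its length"""
    r,q=ray(ca[1],ca[2],a),ray(cb[1],cb[2],b)
    t=np.linalg.lstsq(np.c_[r,-q],cb[3]-ca[3],rcond=None)[0]
    A,B=ca[3]+r*t[0],cb[3]+q*t[1]; return (A+B)/2,np.linalg.norm(A-B)
def goto(p,rpy):
    """shift (units) and turn (units) from the present pose to a world pose"""
    s=arm.observe(); T=R.from_euler("xyz",s["orientation"])
    sh=T.inv().apply(np.array(p)-s["ee_pos"])/100
    tu=(T.inv()*R.from_euler("xyz",rpy)).as_rotvec()/np.pi
    print("shift",sh.round(4),"turn",tu.round(4))
E
python3 - <<'E'
from h import *
c=cam("top")
for n,uv,z in [("apronL",(241,215),8),("plate hinge R",(323,215),8),("base top L",(241,198),8),("base bot L",(241,232),8),("wedge L",(175,226),38),("wedge R",(217,225),0),("ring",(272,215),35),("objective",(271,160),50),("clear jar",(227,172),0),("edge",(200,245),0)]:
    print(n,onplane(c,uv,z).round(0))
goto((400,120,330),(np.pi,0,0)); goto((400,120,330),(np.pi,0,-np.pi/2))
E
```

```text
apronL [483. 201.   8.]
plate hinge R [478. -28.   8.]
base top L [531. 201.   8.]
base bot L [436. 201.   8.]
wedge L [454. 376.  38.]
wedge R [458. 270.   0.]
ring [479. 112.  35.]
objective [629. 112.  50.]
clear jar [608. 242.   0.]
edge [403. 317.  -0.]
shift [ 4.1429 -4.973  -1.1052] turn [-0.0002  0.      0.133 ]
shift [ 4.1429 -4.973  -1.1052] turn [-2.00e-04  2.00e-04  6.33e-01]
```

```bash
for i in 1 ; do
python3 -m jog '[[[0,0,0],[0.2,-0.24,-0.22],1],[[0,0,0],[0.45,-0.54,-0.3],1],[[0,0,0],[0.7,-0.83,-0.3],1],[[0,0,0],[0.83,-0.99,-0.3],1]]'
python3 -m jog '[[[0,0,0],[0.25,-0.3,-0.1],1],[[0,0,0],[0.5,-0.6,-0.2],1],[[0,0,0],[0.75,-0.9,-0.2],1],[[0,0,0],[0.83,-0.99,-0.2],1]]'
python3 -m jog '[[[0,0,0],[0.25,-0.3,-0.1],1],[[0,0,0],[0.5,-0.6,-0.2],1],[[0,0,0],[0.75,-0.9,-0.2],1],[[0,0,0],[0.83,-0.99,-0.2],1]]'
python3 -m jog '[[[0,0,0],[0.25,-0.3,-0.1],1],[[0,0,0],[0.5,-0.6,-0.2],1],[[0,0,0],[0.75,-0.9,-0.2],1],[[0,0,0],[0.83,-0.99,-0.2],1]]'
python3 -m jog '[[[0,0,-0.04],[0.25,-0.3,-0.1],1],[[0,0,-0.08],[0.5,-0.6,-0.2],1],[[0,0,-0.12],[0.75,-0.9,-0.2],1],[[0,0,-0.16],[0.83,-0.99,-0.2],1],[[0,0,-0.2],[0.83,-0.99,-0.2],1],[[0,0,-0.24],[0.83,-0.99,-0.2],1],[[0,0,-0.28],[0.83,-0.99,-0.2],1],[[0,0,-0.32],[0.83,-0.99,-0.2],1],[[0,0,-0.36],[0.83,-0.99,-0.2],1],[[0,0,-0.367],[0.83,-0.99,-0.2],1]]'
done
python3 - <<'E'
from h import *
s=arm.observe();print(s["time"],s["qpos"].round(3),s["ee_pos"].round(1),s["orientation"].round(4))
c=cam("wrist");cv2.imwrite("pics/w1.png",c[0]);np.savez("w1.npz",**dict(zip("abcd",c)))
E
```

```text
time: 0.53
ee_pos: [259.4, -375.9, 249.8]
orientation: [3.141, -0.0, 0.419]
force: [0.4, -0.4, 1.1]
grip_width: 1.003
gripper_force: 0.0
time: 0.87
ee_pos: [295.1, -251.1, 270.1]
orientation: [3.141, -0.001, 0.42]
force: [-0.1, 0.0, 1.3]
grip_width: 1.003
gripper_force: 0.0
time: 1.2
ee_pos: [330.8, -126.9, 290.1]
orientation: [3.141, -0.001, 0.42]
force: [-0.2, -0.9, -0.9]
grip_width: 0.997
gripper_force: 0.0
time: 1.53
ee_pos: [366.4, -2.5, 310.0]
orientation: [-3.142, -0.001, 0.421]
force: [-0.3, 0.1, 0.2]
grip_width: 1.0
gripper_force: 0.0
time: 2.37
ee_pos: [401.5, 118.1, 329.4]
orientation: [-3.141, 0.0, 1.579]
force: [-0.5, 0.1, 0.6]
grip_width: 1.002
gripper_force: 0.0
2.3667 [ 0.199 -0.067  1.677  0.     1.532  0.191] [401.5 118.1 329.4] [-3.1414  0.      1.5785]
```

View pics/w1.png

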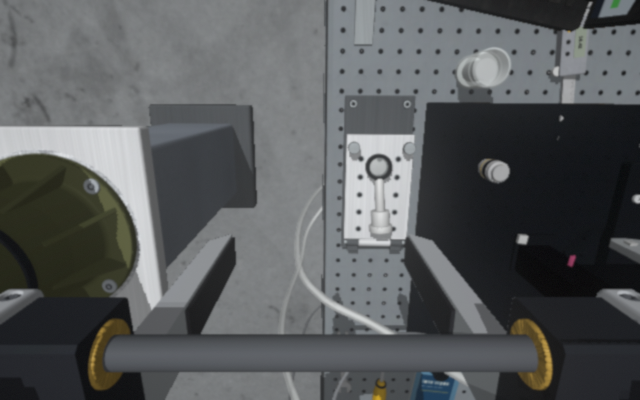

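The wrist picture shows the base from (345,97) to (415,245), the lens ring at (378,167), and the foot near (380,228). The stop screws are at (354,149) and (409,149), and the wedge's end is at (364,25). I'll take a second view shifted towards the wedge.

```bash
python3 -m jog '[[[0,0,0],[0.3,0.25,0.0],1],[[0,0,0],[0.6,0.5,0.0],1],[[0,0,0],[0.8,0.7,0.0],1],[[0,0,0],[0.9,0.7,0.0],1],[[0,0,0],[0.9,0.7,0.0],1],[[0,0,0],[0.9,0.7,0.0],1]]'
python3 - <<'E'
from h import *
c=cam("wrist");np.savez("w2.npz",**dict(zip("abcd",c)))
a=np.load("w1.npz")["a"]
A=cv2.resize(a[85:255,330:430],None,fx=4,fy=4,interpolation=cv2.INTER_CUBIC)[:600]
A=cv2.resize(a[90:240,330:430],None,fx=4,fy=4,interpolation=cv2.INTER_CUBIC)
w=np.load("w1.npz");ca=(w["a"],w["b"],w["c"],w["d"])
from numpy import array
print(proj(c,onplane(ca,(345,97),8)),proj(c,onplane(ca,(415,245),8)),proj(c,onplane(ca,(364,25),0)))
x,y=proj(c,onplane(ca,(330,90),8)); x,y=int(x),int(y); print("crop2",x,y)
B=cv2.resize(c[0][y:y+150,x:x+100],None,fx=4,fy=4,interpolation=cv2.INTER_CUBIC)
cv2.imwrite("pics/ab.png",np.hstack([A,B])); cv2.imwrite("pics/w2.png",c[0])
E
```

```text
time: 2.92
ee_pos: [471.1, 208.0, 329.2]
orientation: [-3.141, 0.0, 1.571]
force: [0.0, -0.1, 0.0]
grip_width: 1.004
gripper_force: 0.0
[293.84456685 163.39227755] [367.24515087 297.16531423] [309.52838526  97.36105774]
crop2 279 157
```

View pics/ab.png

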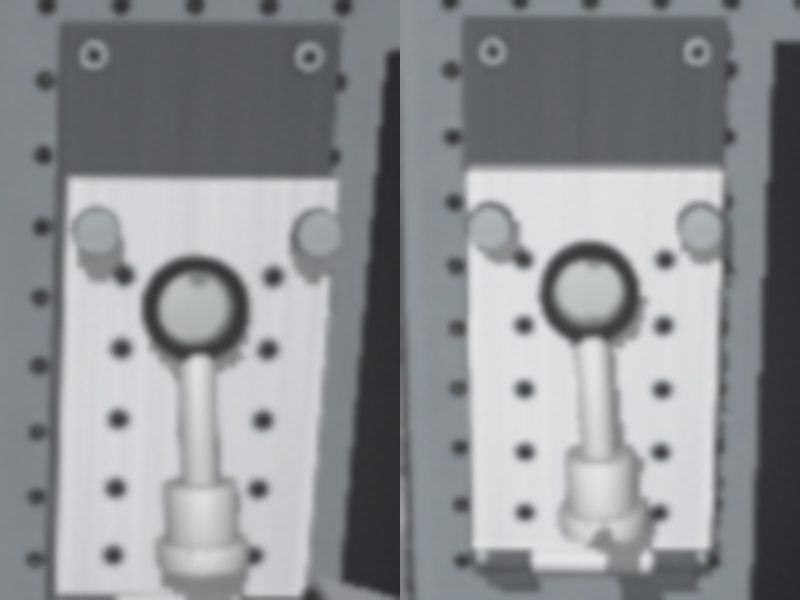

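View pics/w2.png

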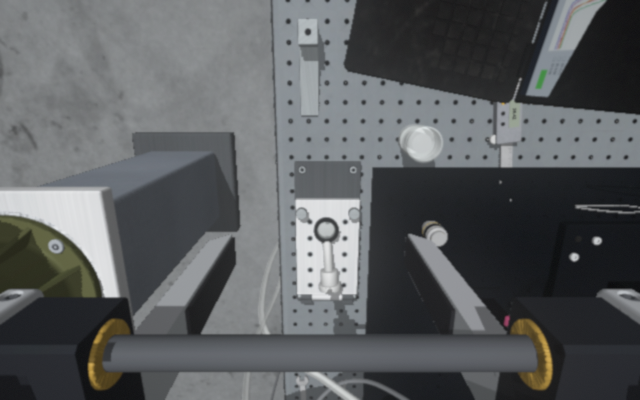

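The crops show corresponding points: apron corners, screws, ring, and post ends. In w2 the wedge lies from its heel (308,20) to its tip (310,115). Next is triangulation.

Run:
```python
from h import *
L=lambda f:(lambda w:(w["a"],w["b"],w["c"],w["d"]))(np.load(f))
c1,c2=L("w1.npz"),L("w2.npz")
f1=lambda x,y:(330+(x+.5)/4-.5,90+(y+.5)/4-.5)
f2=lambda x,y:(279+(x-400+.5)/4-.5,157+(y+.5)/4-.5)
P={"TL":((61,22),(465,17)),"TR":((341,25),(728,17)),"sL":((97,230),(490,227)),"sR":((318,233),(701,227)),"ring":((196,308),(590,290)),"ringpost":((197,355),(592,340)),"postcollar":((201,485),(601,455)),"collarfoot":((203,540),(604,510)),"plL":((66,178),(466,168)),"plR":((338,180),(724,168))}
for n,(a,b) in P.items():
    X,e=cross(c1,f1(*a),c2,f2(*b)); print(n,X.round(1),"gap",e.round(1))
for n,z in (("TL",8),("TR",8),("plL",27.5),("plR",27.5),("sL",43),("sR",43),("ring",39)): print(n,onplane(c1,f1(*P[n][0]),z).round(1),onplane(c2,f2(*P[n][1]),z).round(1))
print("wedge tip",onplane(c2,(301,115),1.5).round(1),onplane(c2,(319,115),1.5).round(1),"heel",onplane(c2,(299,18),38).round(1),onplane(c2,(318,18),38).round(1))
```

```text
TL [435.8 202.9  -0.7] gap 0.7
TR [529.7 202.9   1.5] gap 0.4
sL [446.1 138.5  42.9] gap 0.5
sR [517.9 137.7  40.4] gap 0.6
ring [480.6 111.8  33.4] gap 0.3
ringpost [480.7  97.5  43.1] gap 1.1
postcollar [484.5  52.2  41.5] gap 0.3
collarfoot [485.2  34.8  49. ] gap 1.1
plL [437.  153.1  21.8] gap 0.1
plR [527.5 153.2  22.2] gap 0.2
TL [434.9 203.    8. ] [436.7 204.2   8. ]
TR [528.2 202.8   8. ] [528.8 204.2   8. ]
plL [436.6 153.6  27.5] [437.4 154.7  27.5]
plR [526.2 153.6  27.5] [526.9 154.7  27.5]
sL [445.9 138.6  43. ] [446.3 138.3  43. ]
sR [517.  138.2  43. ] [517.9 138.3  43. ]
ring [479.8 112.7  39. ] [480.4 114.   39. ]
wedge tip [445.9 266.4   1.5] [470.5 266.4   1.5] heel [447.2 379.4  38. ] [469.6 379.4  38. ]
```

```bash
python3 -m jog '[[[0,0,0],[-0.35,0.05,0.0],1],[[0,0,0],[-0.7,0.1,0],1],[[0,0,0],[-0.95,0.11,0],1]]' >/dev/null
python3 -m jog '[[[0,0.03,0],[-0.25,0,0.0],1],[[0,0.07,0],[-0.38,0,0],1],[[0,0.11,0],[-0.38,0,0],1],[[0,0.15,0],[-0.38,0,0],1],[[0,0.19,0],[-0.38,0,0],1],[[0,0.23,0],[-0.38,0,0],1],[[0,0.27,0],[-0.38,0,0],1],[[0,0.31,0],[-0.38,0,0],1],[[0,0.35,0],[-0.38,0,0],1],[[0,0.38,0],[-0.38,0,0],1]]'
python3 - <<'E'
from h import *
s=arm.observe();print(s["qpos"].round(3)); print(R.from_euler("xyz",s["orientation"]).as_matrix().round(3))
E
```

```text
time: 4.05
ee_pos: [482.1, 73.9, 330.1]
orientation: [3.137, -1.2, 1.571]
force: [0.8, 0.1, -0.3]
grip_width: 0.999
gripper_force: 0.0
[-0.403  0.26   1.701  1.067  1.769 -0.519]
[[-0.     1.     0.004]
 [ 0.362 -0.004  0.932]
 [ 0.932  0.002 -0.362]]
```

```bash
cat >> h.py <<'E'
R0=R.from_matrix(np.array([[0,1,0],[1,0,0],[0,0,-1.]]))   # x=+Y, y=+X, z down
def rpy(tilt,yaw): return (R.from_euler("z",yaw)*R.from_euler("x",tilt,degrees=True)*R0).as_euler("xyz")
E
python3 - <<'E'
from h import *
o=rpy(-28,.065)
z=R.from_euler("xyz",o).as_matrix()[:,2]
g=np.array([483.1,72.7,45.1]); print("z",z.round(3))
goto(g-110*z,o)
E
```

```text
z [ 0.03  -0.468 -0.883]
shift [-1.568  -0.0281  1.1503] turn [ 0.0091 -0.5372 -0.0229]
```

```bash
python3 -m jog '[[[0,-0.03,0],[-0.1,0,0.1],1],[[0,-0.07,0],[-0.2,0,0.2],1],[[0,-0.11,0],[-0.3,0,0.3],1],[[0,-0.15,0],[-0.4,0,0.4],1],[[0,-0.19,0],[-0.5,0,0.4],1],[[0,-0.23,0],[-0.6,0,0.5],1],[[0,-0.27,0],[-0.7,0,0.5],1],[[0,-0.31,0],[-0.75,0,0.57],1],[[0,-0.35,0],[-0.78,0,0.57],1],[[0,-0.38,0],[-0.78,0,0.57],1]]'
python3 - <<'E'
from h import *
o=rpy(-28,.065)
z=R.from_euler("xyz",o).as_matrix()[:,2]
g=np.array([483.1,72.7,45.1])
goto(g-110*z,o)
E
```

```text
time: 4.88
ee_pos: [482.2, 98.8, 237.0]
orientation: [3.138, 0.006, 1.57]
force: [-0.4, -0.3, 0.5]
grip_width: 1.002
gripper_force: 0.0
shift [ 0.2606 -0.0277  0.9456] turn [-0.0042 -0.1535 -0.0208]
```

```bash
python3 -m jog '[[[0,-0.04,-0.01],[0.1,0,0.2],1],[[0,-0.08,-0.02],[0.2,0,0.45],1],[[0,-0.12,-0.021],[0.26,-0.028,0.7],1],[[-0.004,-0.153,-0.021],[0.26,-0.028,0.946],1],[[-0.004,-0.153,-0.021],[0.26,-0.028,0.946],1],[[-0.004,-0.153,-0.021],[0.26,-0.028,0.946],1]]'
python3 - <<'E'
from h import *
o=rpy(-28,.065)
g=np.array([483.1,72.7,45.1]); goto(g,o)
c=cam("wrist"); np.savez("w3.npz",**dict(zip("abcd",c)));cv2.imwrite("pics/w3.png",c[0])
for P in [(480.3,113.3,36),(483.1,69.7,39.4),(485,33,43)]: print(proj(c,P).round(0))
E
```

```text
time: 5.38
ee_pos: [479.0, 125.4, 141.0]
orientation: [-3.135, 0.479, 1.641]
force: [-0.3, -0.2, 0.8]
grip_width: 0.999
gripper_force: 0.0
shift [-0.0273  0.0115  1.0947] turn [-0.0014 -0.003   0.0016]
[320. 157.]
[320. 202.]
[319. 234.]
```

View pics/w3.png

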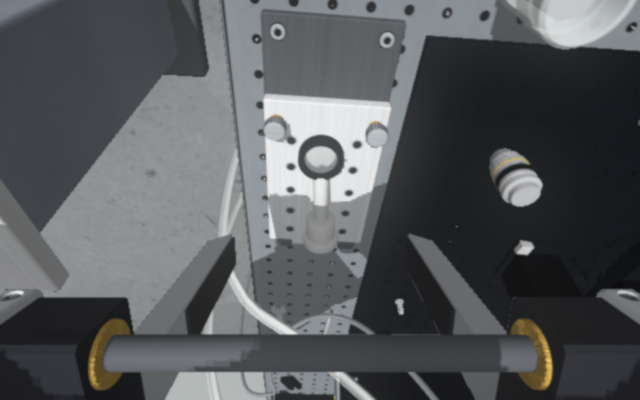

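The ring at (320,157) and post at (320,200) lie where predicted, and the lens axis is vertical in the image, so the alignment is good. I'll descend with a force check.

```bash
python3 -m jog '[[[0,0,0],[-0.01,0.005,0.25],1],[[0,0,0],[-0.02,0.01,0.5],1],[[0,0,0],[-0.027,0.011,0.7],1],[[0,0,0],[-0.027,0.011,0.85],1],[[0,0,0],[-0.027,0.011,0.95],1],[[0,0,0],[-0.027,0.011,1.0],1],[[0,0,0],[-0.027,0.011,1.0],1]]'
python3 -m jog '[[[0,0,0],[0,0,0.03],1],[[0,0,0],[0,0,0.06],1],[[0,0,0],[0,0,0.075],1],[[0,0,0],[0,0,0.085],1],[[0,0,0],[0,0,0.085],1]]'
python3 -c "
from h import *
goto([483.1,72.7,45.1],rpy(-28,.065))"
```

```text
time: 6.02
ee_pos: [484.3, 76.1, 54.7]
orientation: [-3.139, 0.48, 1.636]
force: [0.0, -0.5, 0.2]
grip_width: 1.001
gripper_force: 0.0
time: 6.43
ee_pos: [484.1, 73.1, 46.4]
orientation: [-3.138, 0.481, 1.639]
force: [0.1, 0.8, 0.1]
grip_width: 0.999
gripper_force: 0.0
shift [ 0.0029 -0.0101  0.0133] turn [-0.0007 -0.0026  0.0009]
```

```bash
python3 -m jog '[[[0,0,0],[0,-0.01,0.012],1],[[0,0,0],[0,-0.01,0.012],0.5],[[0,0,0],[0,-0.01,0.012],0],[[0,0,0],[0,-0.01,0.012],0],[[0,0,0],[0,-0.01,0.012],0],[[0,0,0],[0,-0.01,0.012],0],[[0,0,0],[0,-0.01,0.012],0],[[0,0,0],[0,-0.01,0.012],0],[[0,0,0],[0,-0.01,0.012],0],[[0,0,0],[0,-0.01,0.012],0]]' 30
python3 -m jog '[[[0,0,0],[0,0,0],0],[[0,0,0],[0,0,0],0],[[0,0,0],[0,0,0],0],[[0,0,0],[0,0,0],0]]'
python3 -c "
from h import *
o=R.from_euler('xyz',arm.observe()['orientation']).as_matrix();print(o.T[:,2])"
```

```text
time: 7.27
ee_pos: [483.1, 72.4, 45.3]
orientation: [-3.138, 0.481, 1.639]
force: [0.5, 1.1, -0.7]
grip_width: 0.397
gripper_force: 0.0
time: 7.6
ee_pos: [483.1, 72.4, 45.3]
orientation: [-3.138, 0.481, 1.639]
force: [-0.4, 0.1, 0.2]
grip_width: 0.125
gripper_force: 30.0
[-0.46243971 -0.00357429 -0.88664353]
```

```bash
python3 -m jog '[[[0,0,0],[-0.05,0,-0.09],0],[[0,0,0],[-0.12,0,-0.23],0],[[0,0,0],[-0.22,0,-0.42],0],[[0,0,0],[-0.32,0,-0.6],0],[[0,0,0],[-0.37,0,-0.71],0],[[0,0,0],[-0.37,0,-0.71],0]]'
python3 -m jog '[[[0,0.02,0],[0,0,0],0],[[0,0.05,0],[0,0,0],0],[[0,0.08,0],[0,0,0],0],[[0,0.11,0],[0,0,0],0],[[0,0.14,0],[0,0,0],0],[[0,0.17,0],[0,0,0],0],[[0,0.2,0],[0,0,0],0],[[0,0.23,0],[0,0,0],0],[[0,0.26,0],[0,0,0],0],[[0,0.27,0],[0,0,0],0]]'
python3 -m jog '[[[0,0.03,0],[0,0,0],0],[[0,0.06,0],[0,0,0],0],[[0,0.09,0],[0,0,0],0],[[0,0.12,0],[0,0,0],0],[[0,0.15,0],[0,0,0],0],[[0,0.18,0],[0,0,0],0],[[0,0.21,0],[0,0,0],0],[[0,0.24,0],[0,0,0],0],[[0,0.265,0],[0,0,0],0],[[0,0.265,0],[0,0,0],0]]'
python3 - <<'E'
from h import *
c=cam("scene"); t=cam("top")
for n,k in (("sc",c),("tp",t)):
    p=proj(k,(482,70,120)).astype(int); print(p)
    cv2.imwrite(f"pics/{n}4.png",cv2.resize(k[0][p[1]-60:p[1]+60,p[0]-80:p[0]+80],None,fx=4,fy=4,interpolation=cv2.INTER_CUBIC))
c=cam("wrist"); cv2.imwrite("pics/w4.png",c[0])
np.savez("w4.npz",**dict(zip("abcd",c)))
E
```

```text
time: 8.1
ee_pos: [484.4, 72.8, 128.0]
orientation: [3.141, 0.48, 1.637]
force: [0.2, 0.1, -1.6]
grip_width: 0.121
gripper_force: 30.0
time: 8.93
ee_pos: [483.0, 71.6, 124.3]
orientation: [-3.136, -0.373, 1.633]
force: [0.8, -0.1, -0.7]
grip_width: 0.123
gripper_force: 30.0
time: 9.77
ee_pos: [482.4, 72.1, 122.9]
orientation: [-3.116, -1.205, 1.611]
force: [0.1, 0.4, -2.8]
grip_width: 0.125
gripper_force: 30.0
[298 203]
[284 209]
```

View pics/w4.png

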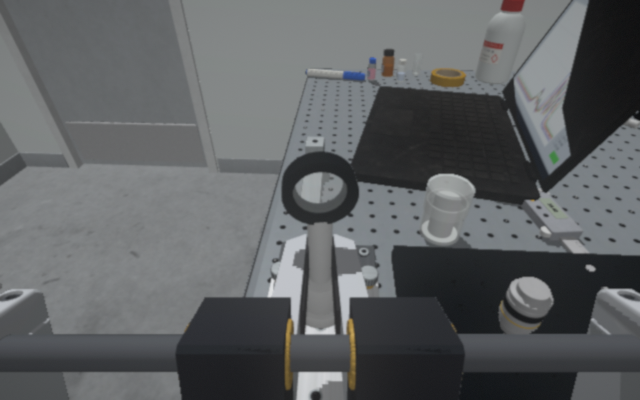

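The lens is held upright, with its ring at (320,187) and the plate below. I'll check the tilt from the ring pixel and from the tool pose, then work out the descent.

Run:
```python
from h import *
w=np.load("w4.npz");c=(w["a"],w["b"],w["c"],w["d"])
s=arm.observe(); T=R.from_euler("xyz",s["orientation"]).as_matrix(); p=s["ee_pos"]+6.5*T[:,2]
print(p.round(1),T.round(3).tolist())
print("ring pred",proj(c,p+[0,0,44]), "tilt10deg", proj(c,p+44*np.array([0,.17,.985])))
# lens axis in tool frame from the lying geometry (5.5-6.5 deg below level)
for a in(5,6,6.5):
    lt=R.from_euler("xyz",[-3.138,.481,1.639]).inv().apply([-.065*np.cos(np.radians(a)),np.cos(np.radians(a)),-np.sin(np.radians(a))]); print(a,(T@lt).round(3))
print("world down in tool",(T.T@[0,0,-1]).round(3))
```

```text
[482.9  78.5 122.6] [[-0.02, 0.998, -0.063], [0.364, 0.066, 0.929], [0.931, -0.004, -0.365]]
ring pred [317.63651614 185.38820457] tilt10deg [318.75128244 177.53493299]
5 [ 0.008 -0.02   1.002]
6 [ 0.007 -0.002  1.002]
6.5 [0.006 0.006 1.002]
world down in tool [-0.931  0.004  0.365]
```

```bash
python3 -m jog '[[[0,0,0],[-0.09,0,0.036],0],[[0,0,0],[-0.19,0,0.073],0],[[0,0,0],[-0.28,0,0.11],0],[[0,0,0],[-0.36,0,0.14],0],[[0,0,0],[-0.41,0,0.16],0],[[0,0,0],[-0.43,0.002,0.169],0],[[0,0,0],[-0.43,0.002,0.169],0],[[0,0,0],[-0.43,0.002,0.169],0]]'
python3 -m jog '[[[0,0,0],[-0.01,0,0.004],0],[[0,0,0],[-0.018,0,0.007],0],[[0,0,0],[-0.018,0,0.007],0]]'
python3 -c "
from h import *
s=arm.observe();print(s['ee_pos'],s['force'])"
```

```text
time: 10.58
ee_pos: [483.5, 72.6, 79.2]
orientation: [-3.132, -1.2, 1.628]
force: [-0.2, -0.2, -0.7]
grip_width: 0.13
gripper_force: 30.0
time: 10.83
ee_pos: [483.4, 72.6, 77.3]
orientation: [-3.133, -1.2, 1.629]
force: [-0.4, -0.0, -1.1]
grip_width: 0.123
gripper_force: 30.0
[483.44391049  72.57438538  77.33287798] [-0.36467577 -0.03489891 -1.09764828]
```

```bash
python3 -m jog '[[[0,0,0],[-0.009,0,0.004],0],[[0,0,0],[-0.019,0,0.007],0],[[0,0,0],[-0.019,0,0.007],0]]' | grep -E 'ee_pos|force'
python3 -m jog '[[[0,0,0],[-0.009,0,0.004],0],[[0,0,0],[-0.009,0,0.004],0],[[0,0,0],[-0.009,0,0.004],0]]' | grep -E 'ee_pos|force'
```

```text
ee_pos: [483.3, 72.6, 75.1]
force: [1.1, 0.0, -2.2]
gripper_force: 30.0
ee_pos: [483.4, 72.6, 74.2]
force: [0.1, -0.0, -2.3]
gripper_force: 30.0
```

```bash
python3 -m jog '[[[0,0,0],[-0.009,0,0.004],0],[[0,0,0],[-0.009,0,0.004],0],[[0,0,0],[-0.009,0,0.004],0]]' | grep -E 'ee_pos|force'
```

```text
ee_pos: [483.5, 72.8, 74.0]
force: [-1.5, 1.4, 6.9]
gripper_force: 30.0
```

```bash
python3 -m jog '[[[0,0,0],[0.002,0,0],0.2],[[0,0,0],[0.002,0,0],0.3],[[0,0,0],[0.002,0,0],0.7],[[0,0,0],[0.002,0,0],0.7],[[0,0,0],[0.002,0,0],0.7],[[0,0,0],[0.002,0,0],0.7],[[0,0,0],[0.002,0,0],0.7]]' | tail -4
python3 -m jog '[[[0,0,0],[0,0,-0.05],0.7],[[0,0,0],[0,0,-0.15],0.7],[[0,0,0],[0,0,-0.35],0.7],[[0,0,0],[0,0,-0.6],0.7],[[0,0,0],[0,0,-0.85],0.7],[[0,0,0],[0,0,-0.9],0.7],[[0,0,0],[0,0,-0.9],0.7]]'
python3 - <<'E'
from h import *
c=cam("wrist"); cv2.imwrite("pics/w5.png",c[0]); np.savez("w5.npz",**dict(zip("abcd",c)))
for s in (0,44,88,106): print(proj(c,(483.4,78.6,27.5+s)).round(0))
E
```

```text
orientation: [-3.132, -1.2, 1.628]
force: [0.2, 0.5, -0.1]
grip_width: 0.586
gripper_force: 0.0
time: 12.75
ee_pos: [489.5, -12.7, 106.6]
orientation: [-3.136, -1.199, 1.63]
force: [0.1, 0.5, -0.3]
grip_width: 0.705
gripper_force: 0.0
[319. 244.]
[318. 204.]
[318. 155.]
[318. 132.]
```

View pics/w5.png

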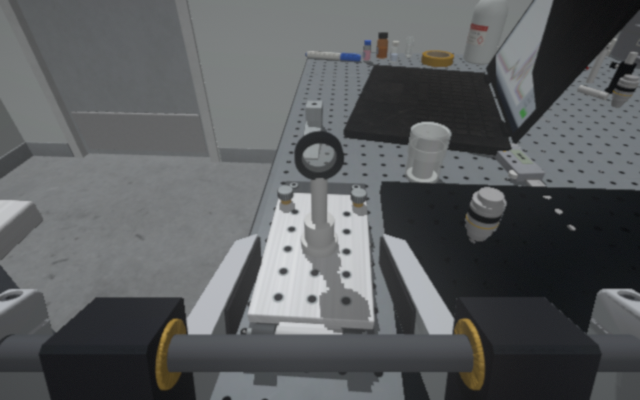

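The lens stands upright on its foot: ring at (319,155), foot at (318,245), as predicted. Now I'll go up, over, and to the wedge with the tool vertical.

```bash
python3 -m jog '[[[0,0,0],[0.2,0,-0.1],0.7],[[0,0,0],[0.5,0,-0.2],0.7],[[0,0,0],[0.8,0,-0.35],0.7],[[0,0,0],[1,0,-0.4],0.7]]' | sed -n 2p
python3 -m jog '[[[0,-0.03,0],[0.2,0,-0.1],0.7],[[0,-0.07,0],[0.3,0,-0.2],0.7],[[0,-0.11,0],[0.4,0,-0.2],0.7],[[0,-0.15,0],[0.4,0,-0.2],0.7],[[0,-0.19,0],[0.4,0,-0.2],0.7],[[0,-0.23,0],[0.4,0,-0.2],0.7],[[0,-0.27,0],[0.4,0,-0.2],0.7],[[0,-0.31,0],[0.4,0,-0.2],0.7],[[0,-0.35,0],[0.4,0,-0.2],0.7],[[0,-0.382,0],[0.4,0,-0.2],0.7]]' | sed -n 2,3p
python3 -m jog '[[[0,0,0.01],[0.25,0,0],0.7],[[0,0,0.02],[0.6,0,0],0.7],[[0,0,0.02],[1,0,0],0.7],[[0,0,0.02],[1,0,0],0.7]]' | sed -n 2,3p
python3 -m jog '[[[0,0,0],[0.3,-0.1,0],0.7],[[0,0,0],[0.7,-0.2,0],0.7],[[0,0,0],[1,-0.3,0],0.7],[[0,0,0],[1,-0.3,0],0.7]]' | sed -n 2,3p
python3 -m jog '[[[0,0,0],[0.3,0,0],0.7],[[0,0,0],[0.5,0,0],0.7],[[0,0,0],[0.5,0,0],0.7],[[0,0,0],[0.5,0,0],0.7]]' | sed -n 2,3p
python3 - <<'E'
from h import *
c=cam("wrist"); np.savez("w6.npz",**dict(zip("abcd",c)))
print([proj(c,p).round(0).tolist() for p in [(446,266.4,1.5),(470,266.4,1.5),(447,379,38),(470,379,38)]])
goto((458,300,250),rpy(0,0))
E
```

```text
ee_pos: [489.5, -11.5, 216.0]
ee_pos: [489.9, -15.0, 258.6]
orientation: [-3.14, 0.006, 1.639]
ee_pos: [481.9, 89.4, 257.6]
orientation: [-3.137, -0.001, 1.58]
ee_pos: [450.7, 187.9, 257.7]
orientation: [-3.137, -0.0, 1.58]
ee_pos: [452.2, 234.1, 257.5]
orientation: [-3.137, 0.001, 1.577]
[[315.0, 140.0], [335.0, 140.0], [316.0, 31.0], [339.0, 31.0]]
shift [0.6653 0.0602 0.0765] turn [-0.0014  0.0002  0.0016]
```

```bash
python3 -m jog '[[[0,0,0],[0.3,0.06,0],0.7],[[0,0,0],[0.67,0.06,0],0.7],[[0,0,0],[0.67,0.06,0],0.7],[[0,0,0],[0.67,0.06,0],0.7],[[0,0,0],[0.67,0.06,0],0.7]]' | sed -n 2,3p
python3 - <<'E'
from h import *
c=cam("wrist"); np.savez("w7.npz",**dict(zip("abcd",c)))
a=np.load("w6.npz")["a"]
q=np.array([proj(c,p).round(0).tolist() for p in [(446,266.4,1.5),(470,266.4,1.5),(447,379,38),(470,379,38)]]);print(q)
v=int(q[:,1].min())-15;print("crop7 v0",v)
f=lambda I,v:cv2.resize(I[v:v+145,280:376],None,fx=4,fy=4,interpolation=cv2.INTER_CUBIC)
cv2.imwrite("pics/ab7.png",np.hstack([f(a,12),f(c[0],v)]))
E
```

```text
ee_pos: [458.5, 299.6, 258.0]
orientation: [-3.138, 0.001, 1.574]
[[310. 193.]
 [329. 193.]
 [309.  99.]
 [331.  99.]]
crop7 v0 84
```

View pics/ab7.png

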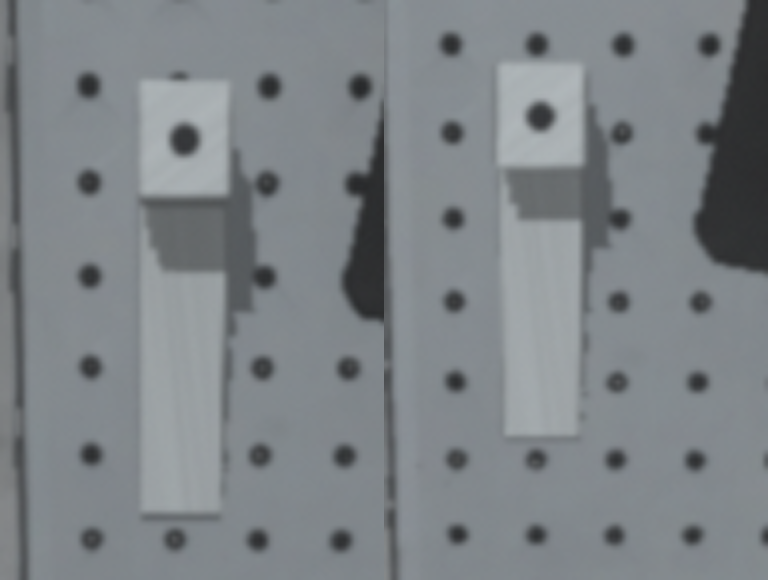

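The heel block's top is at (138–230, 80–196) in the left crop and (497–584, 63–166) in the right. The tip's edge is at row 514 and row 436.

Run:
```python
from h import *
L=lambda f:(lambda w:(w["a"],w["b"],w["c"],w["d"]))(np.load(f))
c1,c2=L("w6.npz"),L("w7.npz")
f1=lambda x,y:(280+(x+.5)/4-.5,12+(y+.5)/4-.5)
f2=lambda x,y:(280+(x-384+.5)/4-.5,84+(y+.5)/4-.5)
P={"hTL":((138,80),(497,63),38),"hTR":((229,80),(583,63),38),"hBR":((230,196),(584,166),38),"hBL":((140,196),(499,167),38),"tL":((140,513),(504,435),3),"tR":((220,513),(579,435),3)}
for n,(a,b,z) in P.items():
    X,e=cross(c1,f1(*a),c2,f2(*b)); print(n,X.round(1),e.round(1),onplane(c1,f1(*a),z).round(1),onplane(c2,f2(*b),z).round(1))
```

```text
hTL [445.4 378.7  37.3] 0.2 [445.4 378.6  38. ] [445.6 378.7  38. ]
hTR [468.3 378.8  37.6] 0.1 [468.2 378.7  38. ] [468.3 378.8  38. ]
hBR [469.  351.8  34.8] 0.2 [469.  351.5  38. ] [468.9 352.1  38. ]
hBL [445.9 351.6  36. ] 0.0 [445.9 351.4  38. ] [445.9 351.7  38. ]
tL [445.4 266.2  -2.4] 0.3 [445.4 266.8   3. ] [445.7 267.6   3. ]
tR [469.2 266.5  -1.7] 0.2 [469.1 267.    3. ] [469.  267.7   3. ]
```

```bash
python3 -m jog '[[[0,0,0],[0.25,0,0.2],0.45],[[0,0,0],[0.5,-0.01,0.5],0.45],[[0,0,0],[0.654,-0.012,0.8],0.45],[[0,0,0],[0.654,-0.012,1],0.45],[[0,0,0],[0.654,-0.012,1],0.45]]' | sed -n 2,3p
python3 -m jog '[[[0,0,0],[0,0,0.3],0.45],[[0,0,0],[0,0,0.6],0.45],[[0,0,0],[0,0,0.75],0.45],[[0,0,0],[0,0,0.75],0.45],[[0,0,0],[0,0,0.75],0.45]]' | sed -n 2,3p
python3 -c "
from h import *
s=arm.observe();print(s['grip_width']);goto((457.3,365,21),rpy(0,0))"
```

```text
ee_pos: [455.5, 364.4, 154.0]
orientation: [-3.133, 0.004, 1.574]
ee_pos: [457.2, 365.3, 84.8]
orientation: [-3.139, -0.0, 1.573]
0.4492952766197675
shift [-0.0032  0.0025  0.6376] turn [-0.0009 -0.      0.0008]
```

```bash
python3 -m jog '[[[0,0,0],[0,0,0.25],0.45],[[0,0,0],[0,0,0.45],0.45],[[0,0,0],[0,0,0.58],0.45],[[0,0,0],[0,0,0.635],0.45],[[0,0,0],[0,0,0.638],0.3],[[0,0,0],[0,0,0.638],0],[[0,0,0],[0,0,0.638],0],[[0,0,0],[0,0,0.638],0],[[0,0,0],[0,0,0.638],0],[[0,0,0],[0,0,0.638],0]]' 45
python3 -m jog '[[[0,0,0],[0,0,0],0],[[0,0,0],[0,0,0],0],[[0,0,0],[0,0,0],0]]'
```

```text
time: 17.15
ee_pos: [456.8, 366.3, 20.9]
orientation: [-3.14, -0.001, 1.574]
force: [-1.5, -1.0, 7.8]
grip_width: 0.252
gripper_force: 45.0
time: 17.4
ee_pos: [456.8, 366.3, 20.9]
orientation: [-3.14, -0.001, 1.574]
force: [-1.9, -1.4, 6.8]
grip_width: 0.254
gripper_force: 45.0
```

```bash
python3 -m jog '[[[0,0,0],[0,0,-0.06],0],[[0,0,0],[0,0,-0.16],0],[[0,0,0],[0,0,-0.28],0],[[0,0,0],[0,0,-0.3],0],[[0,0,0],[-0.1,0.03,-0.3],0],[[0,0,0],[-0.35,0.1,-0.3],0],[[0,0,0],[-0.65,0.18,-0.3],0],[[0,0,0],[-0.9,0.25,-0.3],0],[[0,0,0],[-0.95,0.252,-0.3],0],[[0,0,0],[-0.95,0.252,-0.3],0]]'
python3 - <<'E'
from h import *
s=arm.observe();print(s["ee_pos"].round(1),s["force"].round(1),s["qpos"].round(2))
c=cam("wrist"); np.savez("w8.npz",**dict(zip("abcd",c)));cv2.imwrite("pics/w8.png",cv2.resize(c[0][:,160:480],None,fx=1.5,fy=1.5,interpolation=cv2.INTER_CUBIC))
E
```

```text
time: 18.23
ee_pos: [482.2, 269.1, 49.2]
orientation: [-3.138, 0.001, 1.572]
force: [-1.1, 0.5, -2.8]
grip_width: 0.255
gripper_force: 45.0
[482.2 269.1  49.2] [-1.1  0.5 -2.8] [0.44 0.51 1.66 0.   0.97 0.44]
```

View pics/w8.png

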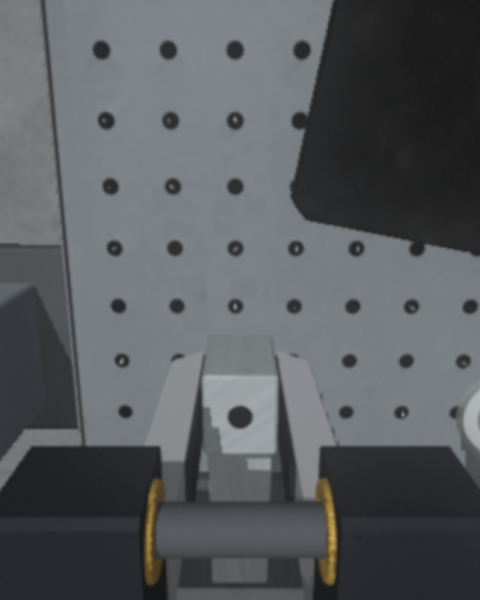

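The wedge is held squarely between the fingers: heel block at about (240,415) in the crop, blade straight below it. Lowering it onto the apron.

```bash
python3 -m jog '[[[0,0,0],[0,0,0.05],0],[[0,0,0],[0,0,0.11],0],[[0,0,0],[0,0,0.16],0],[[0,0,0],[0,0,0.19],0],[[0,0,0],[0,0,0.19],0],[[0,0,0],[0,0,0.19],0],[[0,0,0],[0,0,0.19],0]]' | sed -n 2,4p
python3 -m jog '[[[0,0,0],[0,0,0.01],0],[[0,0,0],[0,0,0.01],0],[[0,0,0],[0,0,0.01],0]]' | sed -n 2,4p
```

```text
ee_pos: [481.8, 271.2, 30.5]
orientation: [-3.138, 0.0, 1.575]
force: [-0.1, -0.1, -3.0]
ee_pos: [481.9, 271.0, 29.5]
orientation: [-3.138, 0.0, 1.574]
force: [0.1, -0.2, -1.4]
```

```bash
python3 -m jog '[[[0,0,0],[0,0,0.005],0],[[0,0,0],[0,0,0.005],0],[[0,0,0],[0,0,0.005],0]]' | sed -n 2,4p
python3 -m jog '[[[0,0,0],[0,0,0.005],0],[[0,0,0],[0,0,0.005],0],[[0,0,0],[0,0,0.005],0]]' | sed -n 2,4p
```

```text
ee_pos: [481.8, 271.0, 28.9]
orientation: [-3.138, 0.0, 1.574]
force: [0.1, 0.1, -3.6]
ee_pos: [481.9, 271.1, 28.7]
orientation: [-3.138, 0.0, 1.574]
force: [-0.8, 0.5, 1.6]
```

```bash
python3 -m jog '[[[0,0,0],[-0.06,0,0],0],[[0,0,0],[-0.14,0,0],0],[[0,0,0],[-0.23,0,0],0],[[0,0,0],[-0.33,0,0],0],[[0,0,0],[-0.42,0,0],0],[[0,0,0],[-0.47,0,0],0],[[0,0,0],[-0.48,0,0],0],[[0,0,0],[-0.48,0,0],0]]' | sed -n 2,4p
python3 -m jog '[[[0,0,0],[-0.02,0,0],0],[[0,0,0],[-0.04,0,0],0],[[0,0,0],[-0.04,0,0],0]]' | sed -n 2,4p
python3 -m jog '[[[0,0,0],[-0.02,0,0],0],[[0,0,0],[-0.04,0,0],0],[[0,0,0],[-0.04,0,0],0]]' | sed -n 2,4p
python3 -m jog '[[[0,0,0],[-0.02,0,0],0],[[0,0,0],[-0.04,0,0],0],[[0,0,0],[-0.04,0,0],0]]' | sed -n 2,4p
```

```text
ee_pos: [482.4, 221.8, 28.8]
orientation: [-3.139, 0.001, 1.574]
force: [1.0, -2.5, 6.8]
ee_pos: [482.4, 218.6, 28.9]
orientation: [-3.139, -0.0, 1.574]
force: [-0.7, 3.4, 6.4]
ee_pos: [482.4, 215.3, 28.9]
orientation: [-3.139, -0.001, 1.574]
force: [0.2, 8.9, 5.1]
ee_pos: [482.4, 211.3, 28.9]
orientation: [-3.139, -0.001, 1.574]
force: [-0.6, 10.5, 4.4]
```

```bash
python3 -m jog '[[[0,0,0],[-0.02,0,0],0],[[0,0,0],[-0.04,0,0],0],[[0,0,0],[-0.055,0,0],0],[[0,0,0],[-0.055,0,0],0]]' | sed -n 2,6p
python3 -m jog '[[[0,0,0],[-0.02,0,0],0],[[0,0,0],[-0.04,0,0],0],[[0,0,0],[-0.055,0,0],0],[[0,0,0],[-0.055,0,0],0],[[0,0,0],[-0.055,0,0],0],[[0,0,0],[-0.055,0,0],0]]' | sed -n 2,6p
python3 - <<'E'
from h import *
s=arm.observe();print(s["time"],s["ee_pos"].round(2),s["force"].round(1))
c=cam("wrist");np.savez("w9.npz",**dict(zip("abcd",c)))
for P in [(446,138,46),(518,138,46),(483,78,115),(482,203,8),(482,154,28)]: print(proj(c,P).round(0))
E
```

```text
ee_pos: [482.4, 205.9, 28.9]
orientation: [-3.139, -0.001, 1.574]
force: [0.3, 10.2, 5.1]
grip_width: 0.25
gripper_force: 45.0
ee_pos: [482.4, 200.4, 28.9]
orientation: [-3.139, -0.001, 1.574]
force: [-0.1, 8.5, 5.9]
grip_width: 0.252
gripper_force: 45.0
21.8667 [482.43 200.38  28.89] [-0.1  8.5  5.9]
[247. 384.]
[386. 385.]
[317. 658.]
[318. 239.]
[317. 335.]
```

Run:
```python
from h import *
g=lambda f:cv2.cvtColor(np.load(f)["a"],cv2.COLOR_BGR2GRAY)
a,b=g("w8.npz"),g("w9.npz")
t=a[248:300,296:346]   # heel block top with its hole
for im in(a,b):
    r=cv2.matchTemplate(im[230:320,270:370],t,cv2.TM_CCOEFF_NORMED);print(cv2.minMaxLoc(r)[1::2])
# hole centroid, sub-pixel
for im in(a,b):
    p=im[265:290,308:332]; m=p<90; y,x=np.nonzero(m); print(m.sum(),308+x.mean(),265+y.mean())
# screw heads seen over the fingers: is each camera able to see the lens?
for n in("top","scene"):
    c=cam(n); np.savez(n+"9.npz",**dict(zip("abcd",c))); u=[proj(c,(483,78,27.5+s)).round(1) for s in(0,88)]; print(n,u)
    (x,y)=u[1].astype(int); print(cv2.cvtColor(c[0],cv2.COLOR_BGR2GRAY)[y-9:y+10,x-9:x+10:1])
```

```text
(0.9999996423721313, (26, 18))
(0.9813777804374695, (26, 18))
179 319.6256983240223 277.5810055865922
182 319.5824175824176 277.5
top [array([284.5, 213.4]), array([282. , 209.8])]
[[224 223 223 223 223 223 223 223 223 222 223 223 223 223 223 223 223 223
  222]
 [224 224 225 225 225 225 225 224 224 223 224 224 223 223 223 222 222 222
  222]
 [225 225 225 224 224 224 223 223 224 223 223 223 223 223 223 223 222 221
  222]
 [223 223 223 223 223 223 223 223 197 167 202 222 223 223 223 222 222 222
  223]
 [225 225 225 214 182 214 140 115  96  81 146 224 215 154 179 223 223 223
  224]
 [226 225 226 132  95 144  88  39  35  39  94 222 151  81 108 217 224 224
  225]
 [225 224 225 125  59 120  86  39  34  35  59 222 163  89 115 221 223 223
  224]
 [224 224 223 209 195 214 132  45  36  35  39 189 217 206 215 223 224 223
  223]
 [224 224 224 223 223 225 141  47  35  38  35 121 214 222 225 225 224 225
  224]
 [225 225 225 224 225 225 140  48  36  38  39 120 212 217 218 224 224 224
  224]
 [225 225 225 225 225 225 175  54  38  38  38 107 214 215 215 206 224 225
  225]
 [225 225 225 224 225 221 21
[... 1513 characters left out ...]
 134 137 137 134 133 134 134 134 129 132 127
  129]
 [148 135 138 135 137 137 136 138 134 135 136 130 131 132 130 130 126 126
  126]
 [156 142 136 131 135 136 137 134 137 134 134 131 132 131 129 129 125 126
  125]
 [162 157 140 136 136 131 134 135 133 133 135 131 133 128 128 129 127 125
  125]
 [158 160 151 139 136 134 135 134 131 131 128 131 132 129 130 128 125 127
  123]
 [155 158 157 145 135 136 130 133 133 131 130 130 129 128 127 124 125 125
  121]
 [144 153 156 152 140 131 134 130 131 129 131 128 128 125 125 126 123 124
  121]
 [143 148 152 155 149 137 132 133 130 129 127 128 129 126 126 123 124 120
  119]
 [129 142 148 150 151 145 132 129 131 129 124 128 128 124 123 119 120 121
  120]]
```

The wedge has not slipped in the grip. The top view shows the ring edge-on at its predicted place, so the lens stands. The first push force came at the predicted contact point, so the lift is about 3 mm. Handing in.

```bash
python3 -c "
from workcell import sign_off
print(sign_off())"
```

```text
the job is handed in; nothing more can be done
None
```

I handed the job in at about 22 s: the lens stands upright on the plate, and the gripper still holds the wedge flat under the middle of the open edge, lifting it about 3 mm (estimated from wedge travel, not measured directly); `sign_off()` gave no verdict.

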